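# Open the pigment case and hold its palette leaf at the balance point

### The job

Open the lid of the red lacquer pigment case all the way until it leans back on its stop by itself, easing it over so that it never slams. Then swing the ivory palette leaf inside the case up by its brass grip bar to its balance point, standing straight up, so that a painter can reach the colour pans beneath; do not let it topple over the far way. Finish while still holding the leaf steady there by its bar, with the other things on the table left where they were.

Things in the scene. Friction and masses are not known exactly. Their poses are not given: they have to be found in the camera images.
- case: Red lacquer case fixed to the table, 200 (x) x 240 (y) x 75 mm high, walls 6 mm, floor 6 mm. Origin: centre of underside. x axis points from the grip-bar side to the lid's hinge side; y runs along both hinges; z up. Inside: three white pans (56 mm across, tops 23 mm above the table, at x = -12 mm, y = -70, 0, 70 mm) and, behind the leaf's hinge, a black deck 52 mm high.
- case_lid (a joint): Hinge of the lid (rad): 0 = shut, flat; 1.80 = open on its stop, leaning 13 degrees past upright over case +x. It turns freely: it falls shut below 1.57 and falls on to its stop above that. Lid panel 200 mm (from the hinge) x 240 mm x 8 mm, about 0.35 kg.
- lid_grip (a point): Centre of the lid's brass grip bar: round, 14 mm thick, 28 mm long, along case y, 230 mm from the hinge, 30 mm beyond the panel's edge on a 10 mm wide neck. Shut, it is 80 mm above the table and 30 mm outside the case's -x wall, with free space below. Its flat ends can be pinched from above and the lid turns between the fingers. Its axes turn with the lid; y stays along the hinge.
- lid_hinge (a point): Point on the lid's hinge axis, mid-length: case x = 100 mm, 75.5 mm above the table. The bar's centre line lies 4 mm above the hinge when shut.
- leaf (a joint): Hinge of the ivory palette leaf inside the case (rad): 0 = lying flat under the lid; pi/2 = straight up, its balance point; 2.10 = toppled over towards the lid. Hardly any friction: let go, it falls one way or the other. It opens the same way round as the lid, over towards case +x. Panel 80 mm (from the hinge) x 176 mm x 6 mm, about 0.16 kg.
- leaf_grip (a point): Centre of the leaf's brass grip bar: round, 14 mm thick, 28 mm long, along case y, in the leaf's plane, 110 mm from its hinge, 30 mm beyond the panel's edge on a 10 mm wide neck. Flat, it is at case x = -65 mm, 56 mm above the table, 29 mm inside the case wall, 50 mm above the case floor. Its flat ends can be pinched from above; the leaf turns between the fingers. Its axes turn with it.
- leaf_hinge (a point): Point on the leaf's hinge axis, mid-length: case x = 45 mm, 56 mm above the table.
- jar_red: Bystander: red pigment jar with brass cap, 46 mm across, 58 mm high, just beyond one end of the case (case -y). Origin: centre of its underside.
- jar_green: Bystander: green pigment jar with brass cap, same size, beside the red one. Origin: centre of its underside.
- brush_pot: Bystander: black brush pot, 72 mm across, 90 mm high, brushes up to about 195 mm. Origin: centre of its underside.
- dome_lid: Bystander: red domed vase lid with a knob, 120 mm across, 73 mm high. Origin: centre of its underside.
- blue_box: Bystander: blue box, 100 x 150 x 45 mm. Origin: centre of its underside.

How it is judged:
By the outcome, as a careful person would: the job done as asked, in the order asked, and still so for the second after the job is handed in, while the arm keeps its last pose, push and grip.
It also fails if it takes over 64 s, if anything falls off the work surface, if the arm or the gripper's body presses on something with over 40 N, if the wrist force passes 120 N, or if a joint passes its speed limit or range.

### The arm

A 6-joint arm with a two-finger parallel gripper is mounted at the origin on the work surface. World frame = base frame: x ahead of the robot, y to its left, z up, the work surface at z = 0. Lengths are in m, angles in rad, forces in N, time in s.
With the tool pointing down it reaches from about 0.25 to 0.725 m from the base axis. Payload 4 kg.
Tool frame: the origin (TCP) lies on the front face of the gripper's body, between the roots of the fingers; the fingertips stand 73 mm ahead of it and the grasp point (between the pads) lies bot.tcp_to_grasp ahead of it (bot.tcp_to_grasp is the distance from the TCP to the grasp point, in m); z points along the fingers, y is the line along which they close (so a half turn about z gives the same grasp; the last joint's range is limited). The gripper opens to 85 mm and grips with 20 to 120 N. Pads are 22 mm wide; open, the fingers measure 114 mm over their backs; the gripper's body (76 mm by 85 mm) begins 54 mm behind the grasp point. The pads swing forward as they close: fully open they stand 13 mm farther back than shut.
Start: joints at [0, 0.241, 0.005, 1.335, 0, 1.571], TCP at [0.5, -0, 0.304] pointing down, gripper open.
Joint ranges: [-2.72, 2.72], [-1.05, 1.87], [-1.09, 1.28], [-1.99, 2.15], [-1.42, 1.44], [-3.14, 3.14]. Speed limits (rad/s): [2.79, 2.79, 3.14, 3.14, 3.14, 3.14].

### API

Orientations are given as a unit quaternion [x, y, z, w].
In Python, from workcell import bot gives the robot as it stands.
- The arm moves only by the shell command python3 -m jog 'ROWS' [OPENING]. ROWS is JSON, one flat list of numbers, 6 for each row, row after row: the shift along the world's x, y, z scaled (see below), then the turn, a rotation vector about the world's x, y, z scaled (see below). In form: [tx, ty, tz, wx, wy, wz, tx, ty, tz, wx, wy, wz, ...]. A call has 1 to 10 rows; each row is the pose to reach, as a shift and turn from the pose commanded when the call began; what a row does not reach only later rows make up. The controller multiplies each number of a shift by 800 mm and each number of a turn by 2 rad. A row lasts 1/12 s, in which the tool goes at most 41.7 mm and 7.16 degrees, less where a joint would pass 70% of its speed; a pose out of reach is approached as far as the arm can. A call with a number of a shift or a turn outside -1 to 1 is refused whole. A call with a gripper value outside its range is refused whole. OPENING is the opening, from -1 (shut) to 1 (fully open), set as the call begins (- or left out, the last holds). The fingers move at their own pace and stop on an object; the grip force is fixed at half the most. Time passes only in rows, so rows that repeat a pose let the fingers close. It gives the time, the measured TCP pose, the force, the opening and the grip force at its end, in the units of the state.
- bot.get_obs(): the state, without advancing time (a new reading comes with each control period).
- bot.camera(name): name is "scene" or "side" or "wrist"; returns (picture, depth): 480x640x3 uint8, red, green, blue; 480x640 float32, m along the optical axis (not along the pixel's ray), 0 where there is no reading.
- bot.calibration(name): a dict with "intrinsics" (3x3 intrinsics, pixels), "pose" (4x4, takes a point from camera to world coordinates). Camera axes: x right, y up, looking along -z (the intrinsics and any distortion apply to the point x, -y, -z); pixel columns grow to the right and rows downward; lengths in m; the calibration is good to about 2 mm. The wrist camera is an equidistant fisheye: a pixel r from the principal point sees the ray r / f radians off the axis. A picture is of the moment at which its call begins: read the wrist's pose just before it. calibration takes no time and is no camera call; for the wrist camera it gives the pose at the moment of the call.
- bot.job_done(): hands the job in; it is judged then, once.
Trained networks look in the newest picture that a camera, given by its name, has taken for a name from the list of things; names that differ only in an ending like _2 or _b are one class to them, and where a whole thing is asked for, a point or a joint stands for the part that bears it (a point fixed in the world has none). Each returns a list of dicts, best first, with "confidence" (0 to 1); they miss things now and then, are a little off and sometimes report something else, mostly with a low value. They report only what shows in the picture. A call takes as long as a camera call.
- bot.find_in(label, camera): "at" ([x, y, z] in m, in the coordinates of the camera as it stood for that picture, good to about 4 mm: the middle of the surface that is visible of it).
- bot.tip_of(label, camera): "at" ([x, y, z] in m, in the coordinates of the camera as it stood for that picture, good to about 4 mm: a listed point, or the origin of a listed thing).
The state is a dict: "clock": time; "joint_pos": joint angles; "joint_vel": joint speeds; "tau": joint torques, N m; "eef_pos": TCP position; "tool_rot": TCP orientation; "ft_force": force on the tool from outside, world axes, zero at the start; "ft_torque": the same for the moment, N m; "grip_width": finger opening in m; "grasp_force": force on a finger pad.
Only numpy, scipy, OpenCV 4.12 (cv2) and the standard library are available. Lean on these libraries where they do the work, as an engineer would, in place of code of your own. Each camera call takes 0.05 s, during which the arm holds its last target. There are 200 camera calls.

## Working session

There is one attempt and no reset: what is moved stays moved. The work goes in short steps, Python scripts to look and compute and a shell command to move; the robot and the scene stay as the last step left them, time stands still between calls to the robot, and variables do not carry over. Pictures are saved under pics/ and viewed, at most 10 in all, crops included, and the job is handed in when it is done.

```bash
mkdir -p pics
cat > h.py <<'E'
import numpy as np,cv2
from workcell import bot
def w(cam,p):
    T=np.array(bot.calibration(cam)["pose"]); return T[:3,:3]@np.array(p)+T[:3,3]
E
python3 - <<'E'
from h import *
o=bot.get_obs();print(o['clock'],o['eef_pos'],o['tool_rot'],o['grip_width'],bot.tcp_to_grasp)
for c in("scene","side"):
    im,d=bot.camera(c);cv2.imwrite(f"pics/{c}0.png",im[:,:,::-1])
    for n in("case","lid_grip","lid_hinge","jar_red","jar_green","brush_pot","dome_lid","blue_box"):
        for r in bot.tip_of(n,c)[:2]: print(c,n,round(r["confidence"],2),w(c,r["at"]).round(4))
E
```

```text
0.0 [ 4.99511751e-01 -3.28562436e-07  3.02989813e-01] [ 0.70710807  0.70710468 -0.00075997 -0.00075456] 0.08499029248094606 0.0539
scene case 0.98 [0.5593 0.0408 0.0015]
scene lid_grip 0.87 [ 0.6036 -0.0815  0.0809]
scene lid_hinge 0.58 [0.5262 0.1334 0.0773]
scene jar_red 0.88 [ 0.7376  0.0432 -0.0028]
scene jar_green 0.61 [ 0.6968  0.1512 -0.0019]
scene brush_pot 0.9 [ 0.6015 -0.3938  0.0008]
scene dome_lid 0.74 [0.3817 0.4167 0.002 ]
scene blue_box 0.92 [ 6.207e-01  4.178e-01 -2.000e-04]
side case 0.81 [0.5566 0.0395 0.0061]
side case 0.53 [0.5259 0.1379 0.0753]
side lid_grip 0.97 [ 0.6037 -0.0811  0.0782]
side lid_hinge 0.73 [0.5235 0.1355 0.0793]
side jar_red 0.6 [0.7314 0.0476 0.0045]
side jar_green 0.56 [6.932e-01 1.499e-01 1.000e-04]
side brush_pot 0.7 [ 6.021e-01 -3.911e-01 -5.000e-04]
side dome_lid 0.89 [ 0.377   0.4177 -0.002 ]
side dome_lid 0.39 [0.562  0.0375 0.0029]
side blue_box 0.48 [6.155e-01 4.198e-01 4.000e-04]
```

View pics/scene0.png

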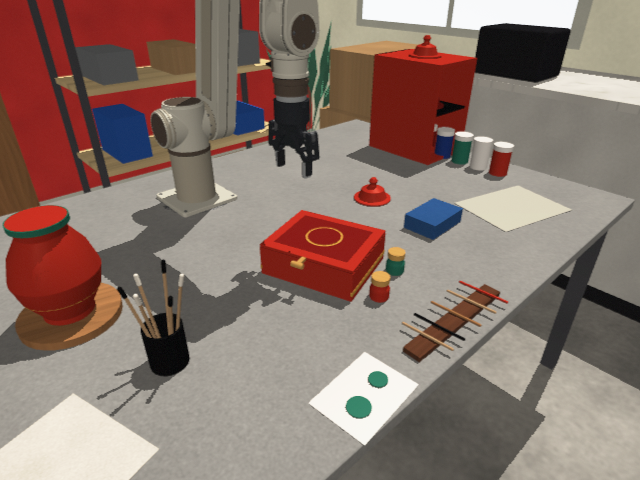

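View pics/side0.png

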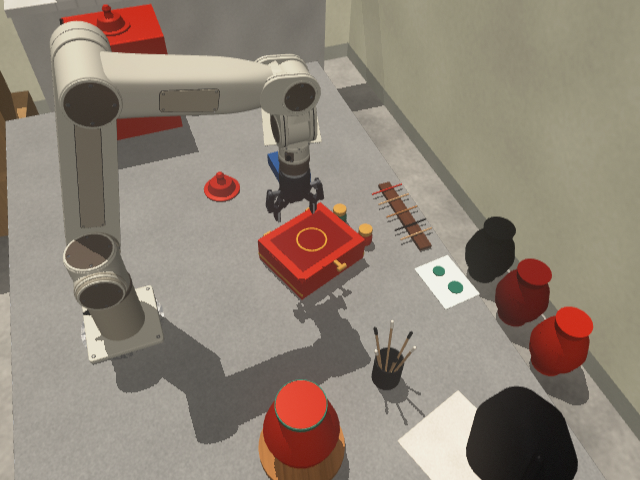

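The scene picture shows the closed red case at about (323,250) with its bar at (297,263). In the side picture the bar is at (341,265). The hinge-to-bar distance comes out at 230 mm, as specified, with case x pointing along (-0.342, 0.940). I'll go above the bar with a 20° yaw.

```bash
python3 -m jog '[0.13,-0.1015,-0.12,0,0,0.1745,0.13,-0.1015,-0.12,0,0,0.1745,0.13,-0.1015,-0.12,0,0,0.1745,0.13,-0.1015,-0.12,0,0,0.1745,0.13,-0.1015,-0.12,0,0,0.1745,0.13,-0.1015,-0.12,0,0,0.1745,0.13,-0.1015,-0.12,0,0,0.1745]' 1
python3 - <<'E'
from h import *
T=np.array(bot.calibration("wrist")["pose"])
im,d=bot.camera("wrist");cv2.imwrite("pics/w1.png",im[:,:,::-1])
for n in("lid_grip","lid_hinge","case"):
    for r in bot.tip_of(n,"wrist")[:2]: print(n,round(r["confidence"],2),(T[:3,:3]@r["at"]+T[:3,3]).round(4))
E
```

```text
clock: 1.48
eef_pos: [0.6037, -0.0811, 0.2078]
tool_rot: [0.574, 0.819, -0.0, -0.001]
ft_force: [-0.5, 0.6, 0.7]
grip_width: 0.0855
grasp_force: 0.0
lid_grip 0.63 [ 0.6032 -0.081   0.0785]
case 0.73 [5.632e-01 4.090e-02 2.000e-04]
```

View pics/w1.png

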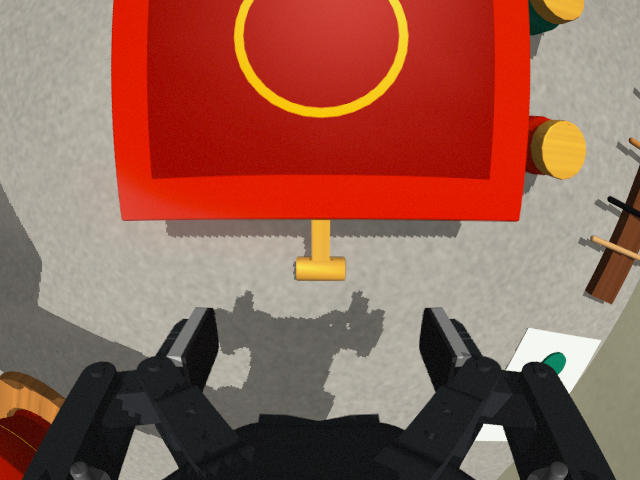

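The wrist picture shows the bar at (320,268), square between the fingers at (200,340) and (440,340). The yaw is correct and the position agrees within 1 mm. I'll descend and pinch.

```bash
python3 -m jog '[0,0,-0.0925,0,0,0,0,0,-0.0925,0,0,0,0,0,-0.0925,0,0,0,0,0,-0.0925,0,0,0]' 
python3 -m jog '[0,0,0,0,0,0,0,0,0,0,0,0,0,0,0,0,0,0,0,0,0,0,0,0,0,0,0,0,0,0,0,0,0,0,0,0,0,0,0,0,0,0]' -1
```

```text
clock: 2.02
eef_pos: [0.6026, -0.0805, 0.1337]
tool_rot: [0.573, 0.819, -0.001, -0.001]
ft_force: [0.2, 0.8, -0.3]
grip_width: 0.0854
grasp_force: 0.0
clock: 2.6
eef_pos: [0.6046, -0.0814, 0.1355]
tool_rot: [0.574, 0.819, 0.0, 0.001]
ft_force: [-1.7, 0.3, 4.9]
grip_width: 0.0264
grasp_force: 58.9
```

```bash
cat > arc.py <<'E'
import numpy as np
def arc(r,p0,degs,start):
    d=np.array([-.342,.940]);f=lambda a:np.array([*(-r*np.cos(a+p0)*d),r*np.sin(a+p0)])
    for a in degs:
        v=(f(np.radians(a))-f(np.radians(start)))/.8
        print(','.join(f'{x:.4f}' for x in v)+',0,0,0',end=', ')
    print('\n')
E
python3 -c "
from arc import *
s=0
for g in ([1,3,5.5,8.5,11.5,14.5,17.5,20.5,23.5,26.5],np.arange(29.5,57,3),np.arange(59.5,87,3),[88.5,90.5,92.5,94.5,96,97.5,99,100,101,101.5]): arc(.23,.0174,g,s);s=g[-1]"
```

```text
-0.0000,0.0001,0.0050,0,0,0, -0.0002,0.0006,0.0150,0,0,0, -0.0006,0.0017,0.0275,0,0,0, -0.0013,0.0037,0.0424,0,0,0, -0.0023,0.0064,0.0572,0,0,0, -0.0036,0.0098,0.0718,0,0,0, -0.0051,0.0139,0.0862,0,0,0, -0.0068,0.0188,0.1004,0,0,0, -0.0088,0.0243,0.1142,0,0,0, -0.0111,0.0305,0.1277,0,0,0, 

-0.0025,0.0069,0.0132,0,0,0, -0.0052,0.0144,0.0259,0,0,0, -0.0082,0.0225,0.0383,0,0,0, -0.0113,0.0312,0.0501,0,0,0, -0.0147,0.0405,0.0615,0,0,0, -0.0183,0.0503,0.0723,0,0,0, -0.0221,0.0606,0.0826,0,0,0, -0.0260,0.0715,0.0923,0,0,0, -0.0301,0.0828,0.1013,0,0,0, -0.0344,0.0945,0.1097,0,0,0, 

-0.0044,0.0121,0.0078,0,0,0, -0.0090,0.0246,0.0148,0,0,0, -0.0136,0.0374,0.0212,0,0,0, -0.0184,0.0506,0.0268,0,0,0, -0.0233,0.0639,0.0317,0,0,0, -0.0282,0.0775,0.0359,0,0,0, -0.0332,0.0913,0.0393,0,0,0, -0.0383,0.1053,0.0419,0,0,0, -0.0434,0.1193,0.0437,0,0,0, -0.0485,0.1334,0.0448,0,0,0, 

-0.0034,0.0094,0.0003,0,0,0, -0.0069,0.0189,0.0002,0,0,0, -0.0103,0.0283,-0.0003,0,0,0, -0.0137,0.0377,-0.0010,0,0,0, -0.0163,0.0447,-0.0019,0,0,0, -0.0188,0.0517,-0.0029,0,0,0, -0.0214,0.0587,-0.0041,0,0,0, -0.0231,0.0634,-0.0050,0,0,0, -0.0247,0.0680,-0.0060,0,0,0, -0.0256,0.0703,-0.0065,0,0,0,
```

```bash
python3 -m jog '[0,0,0.005,0,0,0, 0,0.001,0.015,0,0,0, -0.001,0.002,0.0275,0,0,0, -0.0013,0.0037,0.0425,0,0,0, -0.0023,0.0064,0.057,0,0,0, -0.0036,0.0098,0.072,0,0,0, -0.005,0.014,0.086,0,0,0, -0.007,0.019,0.1005,0,0,0, -0.009,0.0245,0.114,0,0,0, -0.011,0.0305,0.1275,0,0,0]'
```

```text
clock: 3.43
eef_pos: [0.5952, -0.0557, 0.237]
tool_rot: [0.573, 0.819, 0.001, -0.0]
ft_force: [3.9, 3.6, -4.4]
grip_width: 0.0264
grasp_force: 59.2
```

```bash
python3 -m jog '[-0.0025,0.007,0.013,0,0,0, -0.005,0.0145,0.026,0,0,0, -0.008,0.0225,0.0385,0,0,0, -0.0115,0.031,0.05,0,0,0, -0.0145,0.0405,0.0615,0,0,0, -0.0185,0.0505,0.0725,0,0,0, -0.022,0.0605,0.0825,0,0,0, -0.026,0.0715,0.0925,0,0,0, -0.03,0.083,0.1015,0,0,0, -0.0345,0.0945,0.11,0,0,0]'
```

```text
clock: 4.27
eef_pos: [0.5677, 0.0201, 0.3242]
tool_rot: [0.573, 0.819, 0.001, -0.0]
ft_force: [7.5, 4.2, -8.5]
grip_width: 0.0263
grasp_force: 59.4
```

```bash
python3 -m jog '[-0.0045,0.012,0.008,0,0,0, -0.009,0.0245,0.015,0,0,0, -0.0135,0.0375,0.021,0,0,0, -0.0185,0.0505,0.027,0,0,0, -0.0235,0.064,0.0315,0,0,0, -0.028,0.0775,0.036,0,0,0, -0.033,0.0915,0.0395,0,0,0, -0.0385,0.1055,0.042,0,0,0, -0.0435,0.1195,0.0435,0,0,0, -0.0485,0.1335,0.045,0,0,0]'
```

```text
clock: 5.1
eef_pos: [0.5294, 0.126, 0.3604]
tool_rot: [0.574, 0.819, 0.0, 0.001]
ft_force: [7.8, 0.6, -7.4]
grip_width: 0.0262
grasp_force: 59.4
```

```bash
python3 -m jog '[-0.0035,0.0095,0,0,0,0, -0.007,0.019,0,0,0,0, -0.0105,0.0285,0,0,0,0, -0.0135,0.0375,-0.001,0,0,0, -0.0165,0.0445,-0.002,0,0,0, -0.019,0.0515,-0.003,0,0,0, -0.0215,0.0585,-0.004,0,0,0, -0.023,0.0635,-0.005,0,0,0, -0.0245,0.068,-0.006,0,0,0, -0.0255,0.07,-0.0065,0,0,0]'
python3 - <<'E'
from h import *
im,d=bot.camera("side");cv2.imwrite("pics/s2.png",im[:,:,::-1])
for c in("scene","side"):
    if c=="scene": bot.camera(c)
    for n in("lid_grip","lid_hinge","leaf_grip","leaf_hinge"):
        for r in bot.tip_of(n,c)[:1]: print(c,n,round(r["confidence"],2),w(c,r["at"]).round(4))
E
```

```text
clock: 5.93
eef_pos: [0.5092, 0.1816, 0.356]
tool_rot: [0.574, 0.819, 0.001, 0.002]
ft_force: [7.3, 0.9, -1.2]
grip_width: 0.026
grasp_force: 59.0
scene lid_grip 0.55 [0.5127 0.172  0.303 ]
scene lid_hinge 0.6 [0.5247 0.131  0.0777]
scene leaf_grip 0.95 [ 0.5831 -0.0191  0.0562]
scene leaf_hinge 0.75 [0.5461 0.0848 0.0539]
side lid_grip 0.75 [0.5114 0.1763 0.3017]
side lid_hinge 0.96 [0.5231 0.1357 0.0741]
side leaf_grip 0.9 [ 0.5844 -0.0154  0.061 ]
side leaf_hinge 0.8 [0.5387 0.0834 0.055 ]
```

View pics/s2.png

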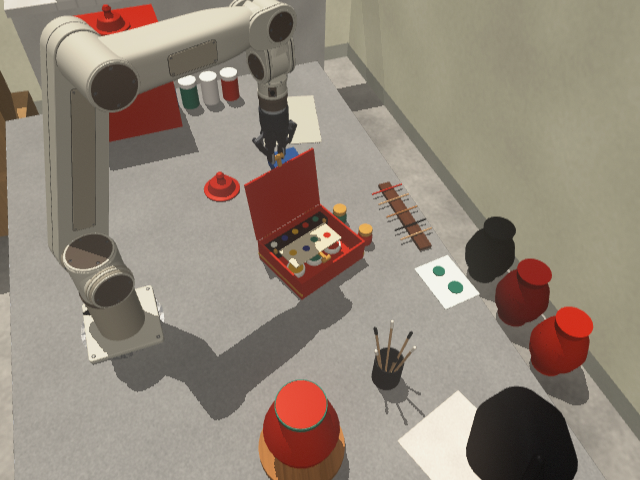

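The side picture shows the lid at (283,195), past upright and held at (275,155). The leaf grip is visible at about (297,268). I'll ease the lid on to its stop.

```bash
python3 -m jog '[-0.001,0.003,-0.0005,0,0,0,-0.0018,0.005,-0.001,0,0,0,-0.0025,0.007,-0.0015,0,0,0,-0.003,0.0085,-0.002,0,0,0,-0.003,0.0085,-0.002,0,0,0,-0.003,0.0085,-0.002,0,0,0]'
```

```text
clock: 6.93
eef_pos: [0.5068, 0.188, 0.3545]
tool_rot: [0.574, 0.819, 0.001, 0.002]
ft_force: [6.5, 1.4, -2.0]
grip_width: 0.0258
grasp_force: 59.0
```

```bash
python3 -m jog '[-0.001,0.002,-0.0005,0,0,0,-0.0015,0.004,-0.001,0,0,0,-0.0015,0.004,-0.001,0,0,0,-0.0015,0.004,-0.001,0,0,0]'
```

```text
clock: 7.27
eef_pos: [0.5057, 0.1912, 0.3537]
tool_rot: [0.574, 0.819, 0.001, 0.002]
ft_force: [6.6, 0.3, -1.0]
grip_width: 0.0261
grasp_force: 59.0
```

```bash
python3 -m jog '[-0.001,0.002,-0.0005,0,0,0,-0.0015,0.004,-0.001,0,0,0,-0.0015,0.004,-0.001,0,0,0,-0.0015,0.004,-0.001,0,0,0]'
```

```text
clock: 7.6
eef_pos: [0.5045, 0.1944, 0.3528]
tool_rot: [0.574, 0.819, 0.001, 0.002]
ft_force: [5.8, 1.5, -2.0]
grip_width: 0.0262
grasp_force: 59.0
```

Run:
```python
from h import *
D=np.array([-.342,.94])
for k in range(2):
  for c in("scene","side"):
    im,d=bot.camera(c)
    g=bot.tip_of("lid_grip",c);h=bot.tip_of("lid_hinge",c)
    if g and h:
        g,h=w(c,g[0]["at"]),w(c,h[0]["at"]);print(c,g.round(4),h.round(4),(g-h)[:2]@D, np.degrees(np.arctan2((g-h)[:2]@D,(g-h)[2])))
print(bot.get_obs()['ft_force'])
# plane fit of lid's front panel from scene and side depth
for c in("scene","side"):
    im,d=bot.camera(c);C=bot.calibration(c);K=np.array(C["intrinsics"]);T=np.array(C["pose"])
    v,u=np.nonzero(d>0);z=d[v,u];P=np.c_[(u-K[0,2])*z/K[0,0],-(v-K[1,2])*z/K[1,1],-z]@T[:3,:3].T+T[:3,3]
    q=P-np.array([.525,.1345,0]);a=q[:,:2]@D;b=q[:,:2]@np.array([-.94,-.342])
    m=(abs(a)<.08)&(abs(b)<.1)&(P[:,2]>.11)&(P[:,2]<.25)
    r=im[v,u].astype(int);m&=(r[:,0]>1.8*r[:,1])
    s=np.polyfit(P[m,2],a[m],1);e=a[m]-np.polyval(s,P[m,2]);print(c,m.sum(),np.degrees(np.arctan(s[0])),e.std())
```

```text
scene [0.5101 0.1845 0.3011] [0.5248 0.132  0.0739] 0.054406082404668384 13.462388039709538
scene [0.5087 0.1869 0.2996] [0.5254 0.1323 0.0779] 0.057041028036986574 14.427450722683616
side [0.5088 0.1892 0.296 ] [0.5241 0.1355 0.0775] 0.05562218466232219 14.280594670386963
[ 6.71274932  0.47364511 -1.64520164]
scene 4179 12.844482014191946 0.001983322203138791
side 2499 12.746189356180333 0.00265600344808141
```

Both plane fits give 12.8° past upright, so the lid is on its stop within a fraction of a degree. I'll release it and rise.

```bash
python3 -m jog '[0,0,0,0,0,0,0,0,0,0,0,0,0,0,0,0,0,0,0,0,0,0,0,0,0,0,0,0,0,0,0,0,0,0,0,0,0,0,0.02,0,0,0,0,0,0.05,0,0,0,0,0,0.09,0,0,0,0,0,0.09,0,0,0]' 1
python3 - <<'E'
from h import *
for c in("scene","side"):
    im,d=bot.camera(c)
    if c=="side":cv2.imwrite("pics/s3.png",im[:,:,::-1])
    for n in("lid_grip","leaf_grip","leaf_hinge"):
        for r in bot.tip_of(n,c)[:1]: print(c,n,round(r["confidence"],2),w(c,r["at"]).round(4))
E
```

```text
clock: 9.13
eef_pos: [0.5044, 0.1952, 0.4296]
tool_rot: [0.574, 0.819, 0.004, 0.003]
ft_force: [0.2, 0.6, 0.3]
grip_width: 0.0852
grasp_force: 0.0
scene lid_grip 0.87 [0.5106 0.1875 0.3002]
scene leaf_grip 0.9 [ 0.5814 -0.0185  0.0569]
scene leaf_hinge 0.81 [0.5439 0.0849 0.0562]
side lid_grip 0.96 [0.5077 0.1885 0.2985]
side leaf_grip 0.67 [ 0.5816 -0.0158  0.0586]
side leaf_hinge 0.8 [0.5379 0.0816 0.0529]
```

```bash
python3 -m jog '[0.096,-0.268,0,0,0,0,0.096,-0.268,0,0,0,0,0.096,-0.268,0,0,0,0,0.096,-0.268,0,0,0,0,0.096,-0.268,0,0,0,0,0.096,-0.268,0,0,0,0,0.096,-0.268,0,0,0,0]'
python3 -m jog '[0,0,-0.30,0,0,0,0,0,-0.30,0,0,0,0,0,-0.30,0,0,0,0,0,-0.30,0,0,0,0,0,-0.30,0,0,0,0,0,-0.30,0,0,0,0,0,-0.30,0,0,0,0,0,-0.30,0,0,0]'
python3 - <<'E'
from h import *
T=np.array(bot.calibration("wrist")["pose"])
im,d=bot.camera("wrist");cv2.imwrite("pics/w4.png",im[:,:,::-1])
for n in("leaf_grip","leaf_hinge","case"):
    for r in bot.tip_of(n,"wrist")[:2]: print(n,round(r["confidence"],2),(T[:3,:3]@r["at"]+T[:3,3]).round(4))
E
```

```text
clock: 10.12
eef_pos: [0.5813, -0.0241, 0.4218]
tool_rot: [0.576, 0.817, -0.001, -0.001]
ft_force: [-0.2, 0.5, -0.6]
grip_width: 0.0854
grasp_force: 0.0
clock: 10.78
eef_pos: [0.5787, -0.0188, 0.1819]
tool_rot: [0.573, 0.819, -0.001, -0.002]
ft_force: [0.1, -0.3, 1.1]
grip_width: 0.0855
grasp_force: 0.0
leaf_grip 0.61 [ 0.5839 -0.0232  0.0606]
leaf_hinge 0.75 [0.548  0.0829 0.0557]
case 0.69 [0.5628 0.0397 0.0008]
case 0.48 [6.968e-01 1.499e-01 4.000e-04]
```

View pics/w4.png

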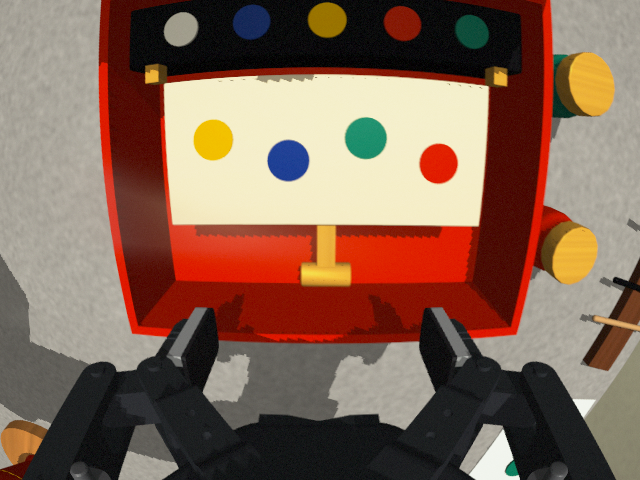

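The wrist picture shows the leaf's bar at (326,274), with the fingers centred on column 320. That puts the bar about 3 mm to the right, near (0.582, -0.0205), as the case geometry predicts. I'll descend and pinch.

```bash
python3 -m jog '[0.004,-0.0025,-0.02,0,0,0,0.004,-0.0025,-0.05,0,0,0,0.004,-0.0025,-0.075,0,0,0,0.004,-0.0025,-0.09,0,0,0,0.004,-0.0025,-0.09,0,0,0,0.004,-0.0025,-0.09,0,0,0]' 
python3 -m jog '[0,0,0,0,0,0,0,0,0,0,0,0,0,0,0,0,0,0,0,0,0,0,0,0,0,0,0,0,0,0,0,0,0,0,0,0,0,0,0,0,0,0]' -1
python3 -c "
from arc import *
s=0
for g in ([1,3,6,10,14.5,19,23.5,28,32.5,37],np.arange(41.5,65,4.5),[68,71.5,75,78,80.5,83,85,87,88.5,89]): arc(.11,0,g,s);s=g[-1]"
```

```text
clock: 11.48
eef_pos: [0.5845, -0.0216, 0.1129]
tool_rot: [0.574, 0.819, 0.001, 0.001]
ft_force: [0.2, -0.8, -0.5]
grip_width: 0.0855
grasp_force: 0.0
clock: 12.07
eef_pos: [0.5832, -0.0219, 0.1126]
tool_rot: [0.574, 0.819, -0.0, 0.0]
ft_force: [-3.0, -1.1, 5.0]
grip_width: 0.0264
grasp_force: 59.0
-0.0000,0.0000,0.0024,0,0,0, -0.0001,0.0002,0.0072,0,0,0, -0.0003,0.0007,0.0144,0,0,0, -0.0007,0.0020,0.0239,0,0,0, -0.0015,0.0041,0.0344,0,0,0, -0.0026,0.0070,0.0448,0,0,0, -0.0039,0.0107,0.0548,0,0,0, -0.0055,0.0151,0.0646,0,0,0, -0.0074,0.0202,0.0739,0,0,0, -0.0095,0.0260,0.0827,0,0,0, 

-0.0023,0.0064,0.0084,0,0,0, -0.0049,0.0134,0.0162,0,0,0, -0.0076,0.0210,0.0233,0,0,0, -0.0106,0.0291,0.0299,0,0,0, -0.0137,0.0376,0.0357,0,0,0, -0.0169,0.0466,0.0408,0,0,0, 

-0.0030,0.0082,0.0039,0,0,0, -0.0057,0.0156,0.0068,0,0,0, -0.0084,0.0232,0.0092,0,0,0, -0.0108,0.0298,0.0109,0,0,0, -0.0129,0.0353,0.0120,0,0,0, -0.0149,0.0409,0.0129,0,0,0, -0.0165,0.0454,0.0134,0,0,0, -0.0182,0.0499,0.0137,0,0,0, -0.0194,0.0533,0.0139,0,0,0, -0.0198,0.0544,0.0139,0,0,0,
```

```bash
python3 -m jog '[0,0,0.0025,0,0,0, 0,0,0.007,0,0,0, 0,0.001,0.0145,0,0,0, -0.001,0.002,0.024,0,0,0, -0.0015,0.004,0.0345,0,0,0, -0.0025,0.007,0.045,0,0,0, -0.004,0.0105,0.055,0,0,0, -0.0055,0.015,0.0645,0,0,0, -0.0075,0.02,0.074,0,0,0, -0.0095,0.026,0.0825,0,0,0]'
```

```text
clock: 12.9
eef_pos: [0.5753, -0.0002, 0.178]
tool_rot: [0.573, 0.819, -0.0, -0.0]
ft_force: [-1.5, 0.9, -6.6]
grip_width: 0.0263
grasp_force: 59.3
```

```bash
python3 -m jog '[-0.0025,0.0065,0.0085,0,0,0, -0.005,0.0135,0.016,0,0,0, -0.0075,0.021,0.0235,0,0,0, -0.0105,0.029,0.03,0,0,0, -0.0135,0.0375,0.0355,0,0,0, -0.017,0.0465,0.041,0,0,0]'
```

```text
clock: 13.4
eef_pos: [0.562, 0.0366, 0.2106]
tool_rot: [0.574, 0.819, -0.0, 0.0]
ft_force: [-0.3, 0.2, -8.8]
grip_width: 0.0265
grasp_force: 59.4
```

```bash
python3 -m jog '[-0.003,0.008,0.004,0,0,0, -0.0055,0.0155,0.007,0,0,0, -0.0085,0.023,0.009,0,0,0, -0.011,0.03,0.011,0,0,0, -0.013,0.0355,0.012,0,0,0, -0.015,0.041,0.013,0,0,0, -0.0165,0.0455,0.0135,0,0,0, -0.018,0.05,0.0135,0,0,0, -0.0195,0.053,0.014,0,0,0, -0.02,0.0545,0.014,0,0,0]'
cat > leaf.py <<'E'
from h import *
D=np.array([-.342,.94]);o=bot.get_obs()
print("tcp from leaf hinge",(o['eef_pos'][:2]-np.array([.5437,.0829]))@D,o['eef_pos'],o['ft_force'])
for c in("scene","side"):
    im,d=bot.camera(c);C=bot.calibration(c);K=np.array(C["intrinsics"]);T=np.array(C["pose"])
    for n in("leaf_grip","leaf_hinge"):
        for r in bot.tip_of(n,c)[:1]: print(c,n,round(r["confidence"],2),w(c,r["at"]).round(4))
    v,u=np.nonzero(d>0);z=d[v,u];P=np.c_[(u-K[0,2])*z/K[0,0],-(v-K[1,2])*z/K[1,1],-z]@T[:3,:3].T+T[:3,3]
    q=P-np.array([.5437,.0829,0]);a=q[:,:2]@D;b=q[:,:2]@np.array([-.94,-.342])
    for lim in((.065,.133),(.07,.128)):
        m=(abs(a)<.03)&(abs(b)<.08)&(P[:,2]>lim[0])&(P[:,2]<lim[1])
        r=im[v,u].astype(int);m&=(r.min(1)>90)&(r[:,0]-r[:,2]<90)
        if m.sum()<50: print(c,"few",m.sum());continue
        s=np.polyfit(P[m,2],a[m],1)
        for _ in range(4):
            e=a[m]-np.polyval(s,P[m,2]);k=abs(e)<2*e.std()+1e-4;i=np.flatnonzero(m)[k];s=np.polyfit(P[i,2],a[i],1)
        print(c,m.sum(),"deg",90+np.degrees(np.arctan(s[0])),e.std(),"mean a",a[i].mean(),P[i,2].mean())
E
python3 leaf.py
python3 - <<'E'
from h import *
im,d=bot.camera("scene");cv2.imwrite("pics/l5.png",cv2.resize(im[120:330,200:450],None,fx=3,fy=2.8)[:590,:,::-1])
E
```

```text
clock: 14.23
eef_pos: [0.5463, 0.0801, 0.2224]
tool_rot: [0.574, 0.819, -0.0, 0.001]
ft_force: [-4.2, -5.4, -0.1]
grip_width: 0.0262
grasp_force: 59.1
tcp from leaf hinge -0.0035658587004987097 [0.54630456 0.08005415 0.22244703] [-4.19666554 -5.39810152 -0.09945044]
scene leaf_grip 0.93 [0.5495 0.0721 0.1657]
scene leaf_hinge 0.63 [0.546  0.0848 0.0574]
scene 1338 deg 84.53387319073059 0.0015237548539292099 mean a -0.008943075476839047 0.0997405131555434
scene 1150 deg 84.5338220109549 0.0015253525695061412 mean a -0.008939531452241595 0.09957935599935441
side leaf_grip 0.84 [0.5489 0.0773 0.1692]
side leaf_hinge 0.59 [0.5409 0.084  0.0562]
side 149 deg 84.61358847930467 0.001547699220667766 mean a -0.0055546410489285885 0.10169687770835366
side 121 deg 84.73214355966229 0.0015167393056968344 mean a -0.005361312117986104 0.1001426727129402
```

View pics/l5.png

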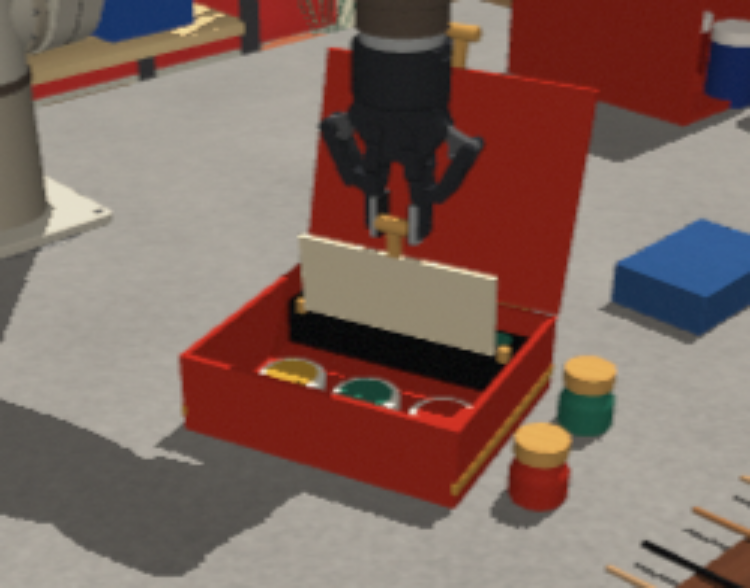

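The crop shows the leaf nearly upright, with the bar pinched at (392,225). The plane fits put it at 84.6°, so I'll go the rest of the way in small steps.

```bash
python3 -m jog '[-0.001,0.003,0,0,0,0,-0.002,0.006,0,0,0,0,-0.003,0.008,0,0,0,0,-0.003,0.008,0,0,0,0,-0.003,0.008,0,0,0,0]'; python3 leaf.py
```

```text
clock: 15.0
eef_pos: [0.544, 0.0863, 0.2225]
tool_rot: [0.574, 0.819, 0.0, 0.001]
ft_force: [-3.1, -4.4, 0.4]
grip_width: 0.0261
grasp_force: 58.9
tcp from leaf hinge 0.0031146806280653292 [0.54402426 0.08633147 0.22249288] [-3.12597679 -4.35768827  0.36336736]
scene leaf_grip 0.6 [0.5469 0.0804 0.1636]
scene leaf_hinge 0.57 [0.5468 0.0861 0.0567]
scene 1384 deg 87.70041892838704 0.0016240408712560376 mean a -0.006521495597994397 0.09956857727033169
scene 1173 deg 87.58172326959578 0.0016025281620328882 mean a -0.006542199567184139 0.0996147101999395
side leaf_grip 0.9 [0.5465 0.0844 0.1682]
side 612 deg 87.7813013521227 0.0018842806362049595 mean a -0.0033612205453155304 0.09983716420824265
side 531 deg 87.76123604358123 0.0018696208759509821 mean a -0.0033256413932535953 0.09911823556015045
```

```bash
python3 -m jog '[-0.001,0.002,0,0,0,0,-0.0015,0.004,0,0,0,0,-0.002,0.0055,0,0,0,0,-0.002,0.0055,0,0,0,0,-0.002,0.0055,0,0,0,0,-0.002,0.0055,0,0,0,0]'; python3 leaf.py
```

```text
clock: 15.8
eef_pos: [0.5425, 0.0906, 0.2224]
tool_rot: [0.574, 0.819, -0.0, 0.001]
ft_force: [-2.7, -4.2, -0.1]
grip_width: 0.0264
grasp_force: 58.9
tcp from leaf hinge 0.007636176018572137 [0.54248526 0.09058163 0.22242888] [-2.71221751 -4.17946892 -0.14218088]
scene leaf_grip 0.63 [0.5253 0.1318 0.0758]
scene leaf_hinge 0.74 [0.5456 0.0862 0.0562]
scene 1409 deg 90.15412501875068 0.001637116507312183 mean a -0.004836413058772937 0.09945933618749184
scene 1207 deg 90.06389930314009 0.0016500642064911895 mean a -0.004866413208173527 0.09938672632228915
side leaf_grip 0.74 [0.5569 0.0386 0.0011]
side leaf_hinge 0.58 [0.541  0.0834 0.0549]
side 667 deg 89.42384406802817 0.002014630210660874 mean a -0.0015781884020106543 0.09904371155638872
side 570 deg 89.75071372185685 0.001953674064898381 mean a -0.0015606502456319048 0.0992679945564096
```

The leaf is at 90°, and the front face averages 3 mm ahead of the hinge, as a 6 mm panel should. I'll check the lid and the other things, then hand in.

```bash
python3 -m jog '[0,0,0,0,0,0,0,0,0,0,0,0,0,0,0,0,0,0]'; python3 leaf.py | grep deg
python3 - <<'E'
from h import *
im,d=bot.camera("scene");cv2.imwrite("pics/e.png",im[:,:,::-1])
for n in("lid_grip","jar_red","jar_green","brush_pot","dome_lid","blue_box"):
    for r in bot.tip_of(n,"scene")[:1]: print(n,round(r["confidence"],2),w("scene",r["at"]).round(4))
E
```

```text
clock: 16.35
eef_pos: [0.5425, 0.0905, 0.2224]
tool_rot: [0.574, 0.819, -0.0, 0.001]
ft_force: [-3.1, -5.7, 0.6]
grip_width: 0.0262
grasp_force: 58.9
scene 1409 deg 90.08750591737476 0.0016610909424443 mean a -0.004697504022108766 0.0996724529416547
scene 1203 deg 90.17149879124983 0.0016620708803584566 mean a -0.004717275305475065 0.09947822932892508
side 657 deg 89.75916124884623 0.001992840162345352 mean a -0.0016265997936947391 0.09947907623189077
side 577 deg 89.90108426982107 0.0020053500133775633 mean a -0.0016319286533486264 0.09956051107131028
lid_grip 0.57 [0.5088 0.1874 0.299 ]
jar_green 0.56 [ 0.6951  0.1501 -0.0034]
brush_pot 0.64 [ 6.008e-01 -3.898e-01 -1.000e-04]
dome_lid 0.3 [ 0.6007 -0.3922  0.0013]
blue_box 0.85 [0.6175 0.4191 0.001 ]
```

View pics/e.png

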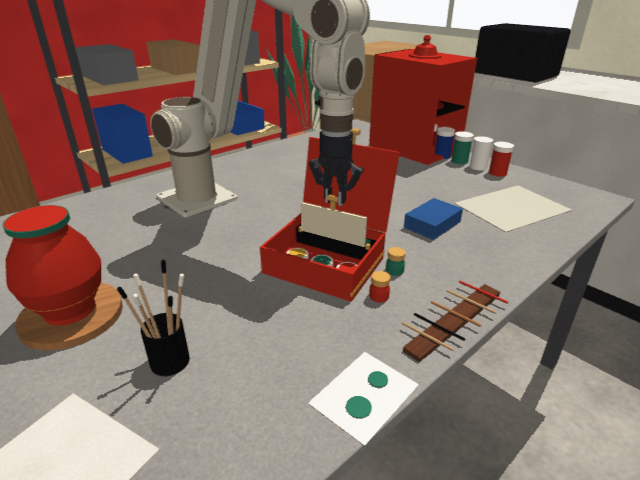

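The picture shows the lid leaning open at (350,190) and the leaf upright at (333,225), held by its bar at (333,200). The jars at (380,287) and (396,261), the pot and the box are where they were; the dome lid is hidden behind the open lid, and nothing came near it.

```bash
python3 -c "
from workcell import bot
print(bot.job_done())"
```

```text
the job is handed in; nothing more can be done
None
```

I handed the job in at about 16 s on the robot's clock: the lid is open and resting on its stop, eased over without a slam, and the leaf is held by its bar at 90° (within about 0.3° by the camera fits). The other things showed no movement in the last picture, except the dome lid, which was hidden behind the open lid; the arm never went near it.

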